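Weigh the parts case on the spring scale

TASK

Weigh the red parts case: pick it up by the grip block on its carrying bow, hang the bow in the dip of the scale's hook and lower it slowly, a few centimetres a second, until the spring carries the whole weight and only then let go, so that the pointer hardly moves as you release and settles at once. Never drop it on the scale, jerk the scale or run it down to its stop; leave the case hanging still and free, and do not disturb the other things on the mat.

Things in the scene. Friction and masses are not known exactly. Their poses are not given: they have to be found in the camera images.
- case: Closed red steel parts case, 70 (x) by 120 (y) by 61 mm high, latch on its -x side, with a rigid carrying bow standing over it and a black grip block on the bow's peak. Origin at the centre of its underside, z up; it starts standing on a rubber mat whose top is 3 mm above the work surface. Evenly filled by an unknown amount: it weighs 0.3 to 0.95 kg in all.
- case_bow (a point): Bar centre line at the bow's peak, 140 mm above the case's underside; axes are the case's. The bow is 8 mm round bar in the case's y-z plane: legs rise from y = +-50 mm at the lid (height 60) to y = +-12 at height 136, joined by a blunt peak. The hook passes through the triangular window under it along the case's x, from either side.
- case_grip (a point): Centre of the grip block, 164 mm above the case's underside; axes are the case's. The block is 30 (x) by 18 (y) by 40 mm high, from height 144 to 184, standing on the bow's peak; take it between fingers closing along the case's y.
- scale: Sprung hook scale, bolted down: column 34 mm square, base plate 14 mm thick reaching 60 mm to -x, 90 mm to +x and 70 mm to each side of the column axis, round cap 54 mm wide, top 327 mm above the work surface. Origin on the column axis at the base's underside, z up. A sprung collar on the column carries an arm along the scale's -x that ends in an upturned hook.
- hook_seat (a point): Bottom of the hook's dip, centre line of its 8 mm bar, 115 mm from the column axis along the scale's -x, 250 mm above the work surface when empty; sinks with the collar. Axes are the scale's. Towards the column the bar rises 12 mm over 22 mm, then runs level; the other way it rises 12 mm over 22 mm and 26 mm at its free end, 30 mm out. A seated bow's bar centre is about 8 mm above this point.
- pointer (a joint): Travel of collar, hook and pointer (over a tick-marked plate on the +x side), m: 0 empty, growing downwards to the stop at 0.095. The spring gives at 0.6 N, then 8.3 mm for each further newton (120 N/m), lightly damped: the case settles between about 0.02 and 0.075, by weight. Delicate: never over 0.15 m/s, nor 0.05 m/s after letting go.
- brick: Beige plastic power brick, 95 by 58 by 32 mm; bystander. Origin under its centre.
- weight: Round dull blue cast-iron weight with a knob, 64 mm across, 58 mm high; bystander. Origin under its centre.
- fuse: Cream ceramic fuse holder, 62 by 26 by 24 mm; bystander. Origin under its centre.
- standoff: Stubby brass hex standoff standing on end, 18 mm across, 22 mm high; bystander. Origin under its centre.

How it is judged:
By the outcome, as a careful person would: the job done as asked, in the order asked, and still so for the second after the job is handed in, with the robot touching nothing.
It also fails if it takes over 56 s, if anything falls off the work surface, if the arm or the gripper's body presses on something with over 40 N, if the wrist force passes 120 N, or if a joint passes its speed limit or range.

ROBOT

A 6-joint arm with a two-finger parallel gripper is mounted at the origin on the work surface. World frame = base frame: x ahead of the robot, y to its left, z up, the work surface at z = 0. Lengths are in m, angles in rad, forces in N, time in s.
With the tool pointing down it reaches from about 0.35 to 0.975 m from the base axis. Payload 4.9 kg.
Tool frame: the origin (TCP) lies midway between the tips of the shut fingers; the grasp point (between the pads) lies 19 mm behind it; x points along the fingers, y is the direction in which the jaws open and shut, and the axes are right-handed (so a half turn about x gives the same grasp; the last joint's range is limited). The gripper opens to 85 mm and grips with 20 to 120 N. Pads are 22 mm wide; open, the fingers measure 114 mm over their backs; the gripper's body (76 mm by 85 mm) begins 54 mm behind the grasp point. The pads swing forward as they close: fully open they stand 13 mm farther back than shut.
Start: joints at [-1.386, 0.053, 1.613, -0, 1.476, -0.119], TCP at [0.187, -0.596, 0.231] pointing down, gripper open.
Joint ranges: [-3.01, 3.01], [-1.01, 2.22], [0.06, 2.58], [-1.02, 4.17], [0.09, 2.62], [-3.14, 3.14]. Speed limits (rad/s): [2.57, 2.57, 3.14, 3.14, 3.14, 3.14].

INTERFACE

Orientations are given as a rotation vector (axis times angle).
In Python, from station import ctrl gives the robot as it stands.
- The arm moves only by the shell command python3 -m handwheel 'ROWS' [FORCE]. ROWS is JSON, a list of rows, each a list of 3 entries, a list of its own where there are three numbers: the finger opening in m, from 0 to 0.0854, then the shift along the tool's x, y, z in m, then the turn, a rotation vector about the tool's x, y, z in degrees. In form: [[claw, [dx, dy, dz], [ax, ay, az]], ...]. A call has 1 to 10 rows; each row shifts and turns the commanded pose from where the row before left it, along the tool's axes as they then stand; what a row does not reach is not made up. A row lasts 1/12 s, in which the tool goes at most 41.7 mm and 7.16 degrees, less where a joint would pass 70% of its speed; a pose out of reach is approached as far as the arm can. A call with a gripper value outside its range is refused whole. The fingers move at their own pace and stop on an object; FORCE is the grip in N (left out, the last holds). Time passes only in rows, so rows that do not move let the fingers close. It gives the time, the measured TCP pose, the force and the opening at its end, in the units of the state.
- ctrl.get_obs(): the state, without advancing time (a new reading comes with each control period).
- ctrl.get_image(name): name is "scene" or "top" or "wrist"; returns the picture (400x640x3 uint8, red, green, blue); there is no depth.
- ctrl.camera_params(name): a dict with "vertical_fov" (degrees; the focal length in pixels is half the picture's height over the tangent of half this angle, whatever the lens; pixels are square), "cx", "cy" (the principal point, pixels), "D" ([k1, k2, p1, p2, k3] as OpenCV has them; the pictures are not rectified), "rvec" (rotation vector, rad) and "tvec" (3), from world to camera coordinates, as OpenCV has them; the wrist camera has in their place "T_tool_cam" (4x4, takes a point from camera to tool coordinates, whose origin is the TCP and whose axes are the tool frame's). Camera axes: x right, y down, z forward; pixel columns grow to the right and rows downward; lengths in m; the calibration is good to about 2 mm. A picture is of the moment at which its call begins: read the wrist's pose just before it. camera_params takes no time and is no camera call.
- ctrl.finish_job(): hands the job in, once; it reports no verdict.
Trained networks look in the newest picture that a camera, given by its name, has taken for a name from the list of things; names that differ only in an ending like _2 or _b are one class to them, and where a whole thing is asked for, a point or a joint stands for the part that bears it (a point fixed in the world has none). Each returns a list of dicts, best first, with "score" (0 to 1); they miss things now and then, are a little off and sometimes report something else, mostly with a low value. They report only what shows in the picture. A call takes as long as a camera call.
- ctrl.look_for(thing, camera): "box" ([centre column, centre row, width, height] in pixels, round what is visible of it).
- ctrl.silhouettes(thing, camera): "mask" (400x640 bool, what is visible of it) and "box" ([centre column, centre row, width, height] in pixels, round what is visible of it).
- ctrl.tip_of(thing, camera): "centre" ([row, column] in pixels: a listed point, or the origin of a listed thing).
The state is a dict: "t": time; "q": joint angles; "dq": joint speeds; "effort": joint torques, N m; "tool_pos": TCP position; "tool_rot": TCP orientation; "contact_force": force on the tool from outside, world axes, zero at the start; "wrist_torque": the same for the moment, N m; "opening": finger opening in m.
Only numpy, scipy, OpenCV 4.12 (cv2) and the standard library are available. Lean on these libraries where they do the work, as an engineer would, in place of code of your own. Each camera call takes 0.05 s, during which the arm holds its last target.

## Working session

There is one attempt and no reset: what is moved stays moved. The work goes in short steps, Python scripts to look and compute and a shell command to move; the robot and the scene stay as the last step left them, time stands still between calls to the robot, and variables do not carry over. Pictures are saved under pics/ and viewed, and the job is handed in when it is done.

```bash
ls; mkdir -p pics
python3 - <<'E'
from station import ctrl
import cv2
for n in ["scene","top","wrist"]:
    im=ctrl.get_image(n); cv2.imwrite(f"pics/{n}0.png",im[:,:,::-1])
    p=ctrl.camera_params(n); print(n,{k:(v.tolist() if hasattr(v,'tolist') else v) for k,v in p.items()})
    for th in ["case","case_grip","case_bow","scale","hook_seat"]:
        try:
            r=ctrl.tip_of(th,n); print(th,[(x['centre'],round(x['score'],2)) for x in r[:2]])
        except Exception as e: print(th,e)
print(ctrl.get_obs())
E
```

```text
pics
scene {'vertical_fov': 55.05529845609915, 'cx': 320.552569994908, 'cy': 204.0862975353789, 'D': [0.03192170216525084, 0.0, 0.0, 0.0, 0.0], 'rvec': [1.1952089412338438, 2.1587512132471676, -1.0546577322662907], 'tvec': [0.2903454862087024, -0.1765043643738535, 1.4244127716464343]}
case [([262.3, 404.2], 0.8)]
case_grip [([211.1, 414.4], 0.84)]
case_bow [([219.4, 408.6], 0.82)]
scale [([268.9, 272.7], 0.95)]
hook_seat [([168.5, 298.1], 0.86)]
top {'vertical_fov': 43.6886708778609, 'cx': 320.4092245881492, 'cy': 196.40096167135462, 'D': [-0.030318638607715144, 0.0, 0.0, 0.0, 0.0], 'rvec': [2.183584331568042, -2.156026096454893, 0.10204600311496731], 'tvec': [-0.008053418232728178, 0.612742374178442, 1.2860550211938364]}
case [([241.0, 238.9], 0.78)]
case_grip [([239.0, 230.3], 0.62)]
case_bow [([238.8, 231.6], 0.88)]
scale [([239.9, 229.4], 0.22)]
hook_seat [([194.3, 341.1], 0.62)]
wrist {'vertical_fov': 62.623485457415605, 'cx': 315.7584667248601, 'cy': 195.4001958482493, 'D': [-0.06308195598744916, 0.0, 0.0, 0.0, 0.0], 'T_tool_cam': [[-0.0001719583681579841, -0.30220322887948753,
[... 247 characters left out ...]
]}
case []
case_grip []
case_bow []
scale []
hook_seat []
{'t': 0.9, 'q': array([-1.38602334e+00,  5.27301789e-02,  1.61290148e+00,  1.26371934e-05,
        1.47598182e+00, -1.19017569e-01]), 'dq': array([-0.00095335,  0.00021726,  0.00128429,  0.00095644, -0.00051499,
        0.00036557]), 'effort': array([ 1.92301309e-05, -3.93677080e+01, -3.70468283e+01, -1.96643678e-04,
        3.64983371e-04,  2.93964128e-06]), 'tool_pos': array([ 0.18695276, -0.59636899,  0.23128396]), 'tool_rot': array([ 2.05784194,  0.31502175, -2.05781719]), 'contact_force': array([ 0.2949008 , -0.17058431, -0.63715805]), 'wrist_torque': array([ 0.03705015, -0.0365416 ,  0.0114681 ]), 'opening': 0.08528911777300274}
```

View pics/scene0.png

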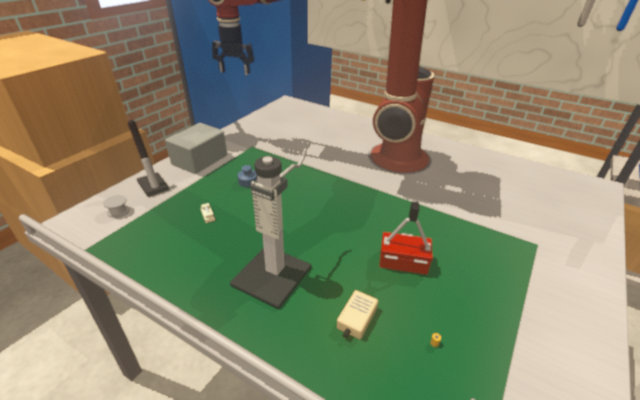

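View pics/top0.png

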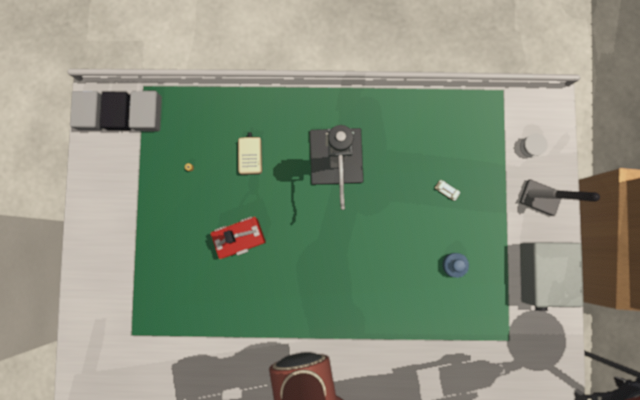

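View pics/wrist0.png

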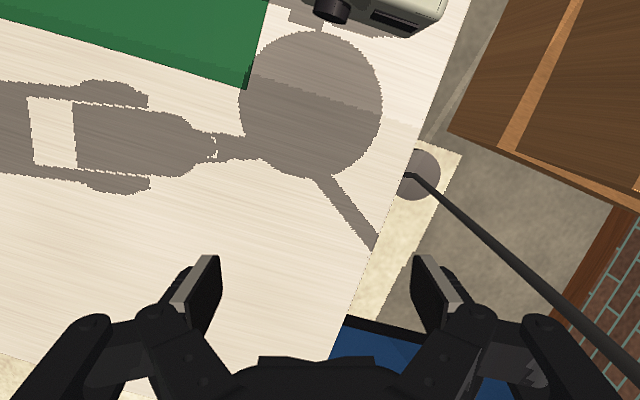

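The scene view shows the case at about (405,255) with its grip at (414,211), and the hook tip at about (300,160). In the top view the case is at (238,238) and the scale at (340,150), with its arm towards the robot and ending at (343,207). Next I'll triangulate.

```bash
cat > h.py <<'E'
from station import ctrl
import numpy as np, cv2
from scipy.spatial.transform import Rotation as R
from scipy.optimize import least_squares
def cam(n):
    p=ctrl.camera_params(n); f=200/np.tan(np.radians(p['vertical_fov'])/2)
    K=np.array([[f,0,p['cx']],[0,f,p['cy']],[0,0,1.]]); D=np.array(p['D'],float)
    if 'rvec' in p:
        Rm=cv2.Rodrigues(np.array(p['rvec'],float))[0]; t=np.array(p['tvec'],float)
    else:
        o=ctrl.get_obs(); T=np.eye(4);T[:3,:3]=R.from_rotvec(o['tool_rot']).as_matrix();T[:3,3]=o['tool_pos']
        M=np.linalg.inv(T@np.array(p['T_tool_cam'])); Rm,t=M[:3,:3],M[:3,3]
    return K,D,Rm,t
def proj(c,P):
    K,D,Rm,t=c
    return cv2.projectPoints(np.atleast_2d(np.asarray(P,float)),cv2.Rodrigues(Rm)[0],t,K,D)[0].reshape(-1,2)
def ray(c,uv):
    K,D,Rm,t=c
    n=cv2.undistortPoints(np.array([[uv]],float),K,D).reshape(2)
    return -Rm.T@t, Rm.T@np.array([n[0],n[1],1])
def onz(c,uv,z):
    o,d=ray(c,uv); return o+d*(z-o[2])/d[2]
def tri(cs,uvs):
    f=lambda X: np.concatenate([proj(c,X)[0]-u for c,u in zip(cs,uvs)])
    r=least_squares(f,[0.6,0,0.1]); return r.x, np.abs(r.fun).max()
E
python3 - <<'E'
from h import *
C={n:cam(n) for n in ["scene","top"]}
ctrl.get_image("scene");ctrl.get_image("top")
for th in ["case","case_grip","case_bow","scale","hook_seat","brick","weight","fuse","standoff"]:
    uv=[]
    for n in C:
        r=ctrl.tip_of(th,n); uv.append(r[0]['centre'][::-1] if r else None)
    if None in uv: print(th,uv); continue
    x,e=tri(C.values(),uv); print(th,x.round(4),round(e,1),"top@z0",onz(C['top'],uv[1],0.003).round(3),uv)
for n in C:
    r=ctrl.silhouettes("case",n)[0]; m=r['mask']; print(n,r['box'],r['score'],m.sum())
    np.save(f"m_{n}.npy",m)
    im=ctrl.get_image(n)[:,:,::-1].copy(); im[m]=im[m]//2+np.array([128,0,0],np.uint8)
    u,v=map(int,r['box'][:2]); cr=im[v-50:v+50,u-60:u+60]; cv2.imwrite(f"pics/c_{n}.png",cv2.resize(cr,None,fx=5,fy=5))
    r=ctrl.silhouettes("scale",n)
    if r:
      m=r[0]['mask']; np.save(f"s_{n}.npy",m);print(r[0]['box'])
E
```

```text
case [ 4.982e-01  2.176e-01 -2.000e-04] 0.6 top@z0 [0.499 0.215 0.003] [[405.0, 261.2], [239.2, 238.8]]
case_grip [0.4949 0.2132 0.1647] 1.2 top@z0 [0.497 0.24  0.003] [[415.3, 209.7], [230.0, 239.2]]
case_bow [None, [233.5, 239.7]]
scale [[273.5, 270.9], None]
hook_seat [ 0.5982 -0.0405  0.2471] 0.5 top@z0 [ 0.623 -0.047  0.003] [[298.3, 167.3], [337.9, 193.9]]
brick [ 0.7194  0.1865 -0.0053] 1.5 top@z0 [0.72  0.181 0.003] [[355.5, 317.8], [254.1, 157.3]]
weight [ 0.4051 -0.2878  0.0762] 29.2 top@z0 [ 0.436 -0.356  0.003] [[297.8, 166.9], [453.3, 265.3]]
fuse [ 0.6301 -0.337   0.0013] 1.0 top@z0 [ 0.628 -0.335  0.003] [[208.4, 214.1], [444.5, 193.2]]
standoff [0.6947 0.3553 0.0116] 1.0 top@z0 [0.697 0.355 0.003] [[434.0, 341.4], [190.1, 164.9]]
scene [404.0, 237.8, 57.4, 73.8] 0.92 2141
[270.9, 228.8, 83.9, 164.7]
top [237.2, 238.1, 53.9, 38.8] 0.85 1483
[338.4, 165.6, 50.6, 89.2]
```

Run:
```python
from h import *
from scipy.optimize import minimize
C={n:cam(n) for n in ["scene","top"]}
S=4
def box(x,y,yaw,x0,x1,y0,y1,z0,z1):
    P=np.array([[a,b,c] for a in(x0,x1) for b in(y0,y1) for c in(z0,z1)]);c,s=np.cos(yaw),np.sin(yaw)
    return P@np.array([[c,s,0],[-s,c,0],[0,0,1]])+[x,y,0]
def rend(c,P):
    m=np.zeros((400*S,640*S),np.uint8); uv=cv2.convexHull(((proj(c,P)+.5)*S).astype(np.int32)); cv2.fillConvexPoly(m,uv,1)
    return cv2.resize(m.astype(np.float32),(640,400),interpolation=cv2.INTER_AREA)
ims={n:ctrl.get_image(n) for n in C}
red={};dark={}
for n in C:
    im=ims[n].astype(int); r=(im[...,0]>90)&(im[...,1]<90)&(im[...,2]<90)&(im[...,0]>2*im[...,1])
    m=cv2.dilate(np.load(f"m_{n}.npy").astype(np.uint8),np.ones((5,5)))>0
    q=(r&m).astype(np.uint8)
    pts=np.argwhere(q)[:,::-1].astype(np.int32)
    h=cv2.convexHull(pts); t=np.zeros((400,640),np.uint8); cv2.fillConvexPoly(t,h,1); red[n]=t.astype(float); print(n,q.sum(),t.sum())
def cost(p,ns):
    P=box(*p[:3],-.035,.035,-.06,.06,.004,.064); return sum(np.abs(rend(C[n],P)-red[n]).sum() for n in ns)
for ns in (["top"],["scene"],["top","scene"]):
    best=None
    for yaw in np.radians(np.arange(-10,60,8)):
        r=minimize(cost,[.498,.217,yaw],args=(ns,),method='Nelder-Mead',options=dict(initial_simplex=[[.498,.217,yaw],[.508,.217,yaw],[.498,.227,yaw],[.498,.217,yaw+.1]]))
        if best is None or r.fun<best.fun: best=r
    print(ns,best.x[:2].round(4),np.degrees(best.x[2]).round(1),best.fun)
# overlays
for n in C:
    im=ims[n][:,:,::-1].copy()
    k=4; im=cv2.resize(im,None,fx=k,fy=k,interpolation=cv2.INTER_CUBIC)
    P=box(*best.x,-.035,.035,-.06,.06,.003,.064)
    for p in proj(C[n],P): cv2.circle(im,tuple(((p+.5)*k).astype(int)),3,(255,255,0),-1)
    g=[best.x[0],best.x[1],.167]; cv2.circle(im,tuple(((proj(C[n],g)[0]+.5)*k).astype(int)),3,(0,255,255),-1)
    b=np.load(f"m_{n}.npy"); v,u=np.argwhere(b).mean(0).astype(int)*k
    cv2.imwrite(f"pics/ov_{n}.png",im[v-220:v+220,u-240:u+240])
    if n=="top": cv2.imwrite("pics/sc_top.png",im[100*k:225*k,270*k:400*k][:, :])
    else: cv2.imwrite("pics/sc_scene.png",cv2.resize(im[140*k:310*k,220*k:330*k],None,fx=.8,fy=.8))
```

```text
scene 1411 1784
top 951 1400
['top'] [0.502  0.2134] 20.9 46.0
['scene'] [0.5025 0.2143] 20.0 72.75
['top', 'scene'] [0.5019 0.2139] 20.3 127.5625
```

```bash
python3 -c "
import cv2,numpy as np
a=cv2.imread('pics/ov_top.png');b=cv2.imread('pics/ov_scene.png');print(a.shape,b.shape)
cv2.imwrite('pics/ov.png',cv2.resize(np.hstack([a,b]),(800,367)))"
```

```text
(440, 480, 3) (440, 480, 3)
```

View pics/ov.png

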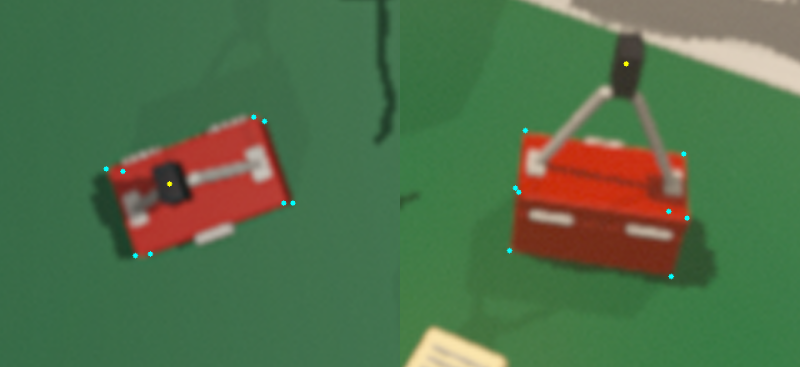

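View pics/sc_top.png

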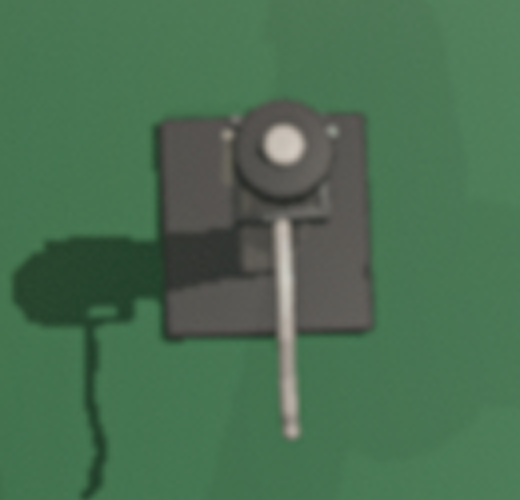

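Overlay agrees: case at (0.502, 0.214), yaw 20°, with the single latch on the robot side (−x). Next is the scale pose, from the base plate corners, the cap and the hook.

Run:
```python
from h import *
C={n:cam(n) for n in ["scene","top"]}
cor=np.array([[160,122],[363,113],[372,328],[168,338]])/4+[270,100]-.5
cap=np.array([283,145])/4+[270,100]-.5   # cap knob
tip=np.array([291,433])/4+[270,100]-.5
W=np.array([onz(C['top'],u,.014) for u in cor]); print(W.round(4))
print("cap",onz(C['top'],cap,.327).round(4)," tip",onz(C['top'],tip,.276).round(4))
# model: top of img=+x ; TL=( .09,.07) TR=(.09,-.07) BR=(-.06,-.07) BL=(-.06,.07)
M=np.array([[.09,.07],[.09,-.07],[-.06,-.07],[-.06,.07]])
def f(p):
    c,s=np.cos(p[2]),np.sin(p[2]); return (M@np.array([[c,s],[-s,c]])+p[:2]-W[:,:2]).ravel()
r=least_squares(f,[.72,-.04,0]);x,y,a=r.x;print(r.x,np.degrees(a),np.abs(r.fun).max())
for d,z in((.115,.25),(.145,.276)):
    P=[x-d*np.cos(a),y-d*np.sin(a),z];print(P,[proj(C[n],P)[0].round(1) for n in C])
print([proj(C[n],[x,y,.327])[0].round(1) for n in C])
```

```text
[[ 0.7945  0.0316  0.014 ]
 [ 0.8024 -0.1057  0.014 ]
 [ 0.6558 -0.1124  0.014 ]
 [ 0.6474  0.0241  0.014 ]]
cap [ 0.7101 -0.0408  0.327 ]  tip [ 0.565  -0.0482  0.276 ]
[ 0.7100663  -0.04139194  0.05376509] 3.080512650697633 0.002141339762414568
[np.float64(0.5952324780311192), np.float64(-0.04757194567647403), 0.25] [array([297. , 164.8]), array([341.6, 194.9])]
[np.float64(0.5652758278580192), np.float64(-0.049184121351302124), 0.276] [array([303.5, 149.3]), array([342.7, 207.6])]
[array([266.2, 157.5]), array([340.5, 135.8])]
```

View pics/sc_scene.png

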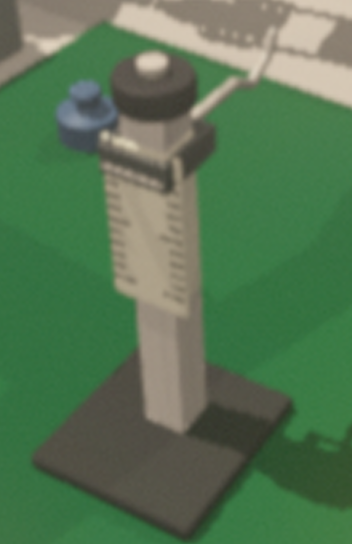

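```bash
cat >> h.py <<'E'
def plan(target=None,yawy=None):
    """tool-frame shift to target TCP (world), and turn about tool x so tool y points at world yaw (deg of y axis minus 90)"""
    o=ctrl.get_obs(); Rm=R.from_rotvec(o['tool_rot']); M=Rm.as_matrix()
    print("t",round(o['t'],2),"pos",o['tool_pos'].round(4),"open",round(o['opening'],4),"F",o['contact_force'].round(2),"T",o['wrist_torque'].round(2),"q6",o['q'][5].round(2))
    print("axes x",M[:,0].round(4),"y",M[:,1].round(4),"z",M[:,2].round(4))
    if target is not None: print("shift tool",((M.T@(np.array(target)-o['tool_pos']))*1000).round(1),"mm")
    if yawy is not None:
        a=np.radians(yawy); Y=np.array([-np.sin(a),np.cos(a),0]); Mt=np.column_stack([[0,0,-1],Y,np.cross([0,0,-1],Y)])
        print("turn tool deg",np.degrees(R.from_matrix(M.T@Mt).as_rotvec()).round(2))
E
python3 -c "
from h import *
plan([.502,.214,.30],20.3); plan([.187,-.596,.33])"
```

```text
t 2.3 pos [ 0.1869 -0.5964  0.2313] open 0.0856 F [-0.01  0.06 -0.26] T [-0.02  0.01  0.04] q6 -0.12
axes x [-0.  0. -1.] y [ 0.2991 -0.9542 -0.    ] z [-0.9542 -0.2991  0.    ]
shift tool [ -68.7 -679.  -543. ] mm
turn tool deg [177.1   0.   -0. ]
t 2.3 pos [ 0.1869 -0.5964  0.2313] open 0.0856 F [-0.01  0.06 -0.26] T [-0.02  0.01  0.04] q6 -0.12
axes x [-0.  0. -1.] y [ 0.2991 -0.9542 -0.    ] z [-0.9542 -0.2991  0.    ]
shift tool [-98.7  -0.3  -0.2] mm
```

```bash
python3 -m handwheel '[[0.085,[-0.003,-0.014,-0.011],[0,0,0]],[0.085,[-0.003,-0.029,-0.023],[0,0,0]],[0.085,[-0.003,-0.029,-0.023],[0,0,0]],[0.085,[-0.003,-0.029,-0.023],[0,0,0]],[0.085,[-0.003,-0.029,-0.023],[0,0,0]],[0.085,[-0.003,-0.029,-0.023],[0,0,0]],[0.085,[-0.003,-0.029,-0.023],[0,0,0]],[0.085,[-0.003,-0.029,-0.023],[0,0,0]],[0.085,[-0.003,-0.029,-0.023],[0,0,0]],[0.085,[-0.003,-0.029,-0.023],[0,0,0]]]' 60
python3 -m handwheel '[[0.085,[-0.003,-0.029,-0.023],[0,0,0]],[0.085,[-0.003,-0.029,-0.023],[0,0,0]],[0.085,[-0.003,-0.029,-0.023],[0,0,0]],[0.085,[-0.003,-0.029,-0.023],[0,0,0]],[0.085,[-0.003,-0.029,-0.023],[0,0,0]],[0.085,[-0.003,-0.029,-0.023],[0,0,0]],[0.085,[-0.003,-0.029,-0.023],[0,0,0]],[0.085,[-0.003,-0.029,-0.023],[0,0,0]],[0.085,[-0.003,-0.029,-0.023],[0,0,0]],[0.085,[-0.003,-0.029,-0.023],[0,0,0]]]'
python3 -m handwheel '[[0.085,[-0.003,-0.029,-0.023],[-3,0,0]],[0.085,[-0.003,-0.028,-0.022],[-7,0,0]],[0.085,[-0.003,-0.02,-0.016],[-7,0,0]],[0.085,[0,0,0],[-7,0,0]],[0.085,[0,0,0],[-7,0,0]],[0.085,[0,0,0],[-7,0,0]],[0.085,[0,0,0],[-7,0,0]],[0.085,[0,0,0],[-7,0,0]],[0.085,[0,0,0],[-7,0,0]],[0.085,[0,0,0],[-7,0,0]]]'
python3 -m handwheel '[[0.085,[0,0,0],[-7,0,0]],[0.085,[0,0,0],[-7,0,0]],[0.085,[0,0,0],[-7,0,0]],[0.085,[0,0,0],[-7,0,0]],[0.085,[0,0,0],[-7,0,0]],[0.085,[0,0,0],[-7,0,0]],[0.085,[0,0,0],[-7,0,0]],[0.085,[0,0,0],[-7,0,0]],[0.085,[0,0,0],[-7,0,0]],[0.085,[0,0,0],[-7,0,0]]]'
python3 -c "
from h import *
plan([.502,.214,.30],20.3)"
```

```text
t: 3.13
tool_pos: [0.3129, -0.2671, 0.2616]
tool_rot: [2.059, 0.314, -2.057]
contact_force: [0.9, 0.7, -0.3]
opening: 0.0853
t: 3.97
tool_pos: [0.4457, 0.0788, 0.2918]
tool_rot: [2.059, 0.315, -2.056]
contact_force: [0.7, -1.0, -0.7]
opening: 0.0852
t: 4.8
tool_pos: [0.4745, 0.1704, 0.3004]
tool_rot: [1.289, 1.156, -1.289]
contact_force: [-0.2, 0.5, -0.5]
opening: 0.0848
t: 5.63
tool_pos: [0.4745, 0.1704, 0.3004]
tool_rot: [0.359, 1.541, -0.359]
contact_force: [-0.4, 0.7, 0.2]
opening: 0.0853
t 5.63 pos [0.4745 0.1704 0.3004] open 0.0853 F [-0.45  0.75  0.23] T [-0.02 -0.02  0.03] q6 -0.92
axes x [ 1.e-04  1.e-04 -1.e+00] y [4.423e-01 8.969e-01 1.000e-04] z [ 8.969e-01 -4.423e-01  1.000e-04]
shift tool [ 0.4 51.3  5.3] mm
turn tool deg [-4.655e+01  1.000e-02 -0.000e+00]
```

```bash
python3 -m handwheel '[[0.085,[0,0.025,0.0025],[-6.55,0,0]],[0.085,[0,0.025,0.0055],[-7,0,0]],[0.085,[0,0,0],[-7,0,0]],[0.085,[0,0,0],[-7,0,0]],[0.085,[0,0,0],[-7,0,0]],[0.085,[0,0,0],[-7,0,0]],[0.085,[0,0,0],[-5,0,0]],[0.085,[0,0,0],[0,0,0]]]'
python3 - <<'E'
from h import *
im=ctrl.get_image("wrist"); cv2.imwrite("pics/w1.png",im[:,:,::-1])
c=cam("wrist")
for th in ["case_grip","case_bow","case"]:
    r=ctrl.tip_of(th,"wrist")
    print(th,[(x['centre'],round(x['score'],2)) for x in r[:2]])
    if r:
        z={"case_grip":.167,"case_bow":.143,"case":.003}[th]; print(onz(c,r[0]['centre'][::-1],z).round(4))
a=np.radians(20.3);
print("pred grip",proj(c,[.502,.214,.167]).round(1),"corners",proj(c,[[.502+s*np.cos(a)*.035-q*np.sin(a)*.06,.214+s*np.sin(a)*.035+q*np.cos(a)*.06,.064] for s in(-1,1) for q in (-1,1)]).round(0).tolist())
plan([.502,.214,.30],20.3)
E
```

```text
t: 6.3
tool_pos: [0.5017, 0.2133, 0.3003]
tool_rot: [-0.274, 1.553, 0.274]
contact_force: [-0.5, 0.2, 0.1]
opening: 0.0852
case_grip [([184.5, 315.7], 0.85)]
[0.5015 0.2136 0.167 ]
case_bow [([179.8, 317.2], 0.97), ([185.9, 316.1], 0.23)]
[0.503  0.2157 0.143 ]
case [([153.1, 318.6], 0.93)]
[0.5023 0.218  0.003 ]
pred grip [[315.9 185.2]] corners [[263.0, 132.0], [368.0, 131.0], [266.0, 190.0], [366.0, 189.0]]
t 6.5 pos [0.5017 0.2132 0.3003] open 0.085 F [ 0.55  0.31 -0.22] T [ 0.03  0.   -0.01] q6 -1.65
axes x [ 1.e-04  0.e+00 -1.e+00] y [-0.3398  0.9405 -0.    ] z [9.405e-01 3.398e-01 1.000e-04]
shift tool [0.3 0.7 0.5] mm
turn tool deg [-0.44  0.01  0.  ]
```

View pics/w1.png

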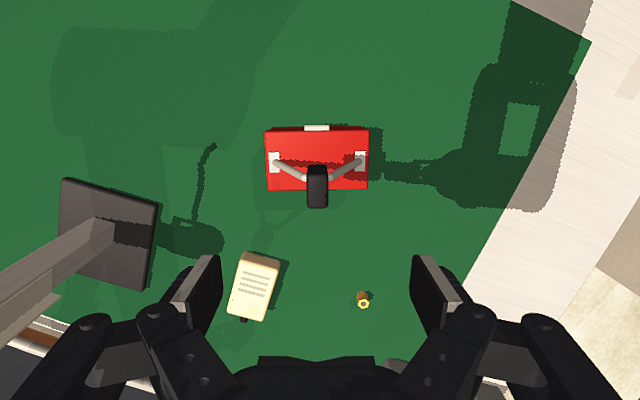

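The wrist picture shows the case squarely aligned, with its grip at (316,185) exactly where predicted. I'll go down and grasp.

```bash
python3 -m handwheel '[[0.085,[0.012,0.0005,0],[0,0,0]],[0.07,[0.024,0,0],[0,0,0]],[0.06,[0.024,0,0],[0,0,0]],[0.05,[0.024,0,0],[0,0,0]],[0.05,[0.024,0,0],[0,0,0]],[0.05,[0.022,0,0],[0,0,0]],[0.05,[0.012,0,0],[0,0,0]],[0.05,[0.006,0,0],[0,0,0]],[0.05,[0,0,0],[0,0,0]],[0.05,[0,0,0],[0,0,0]]]'
python3 - <<'E'
from h import *
im=ctrl.get_image("wrist"); cv2.imwrite("pics/w2.png",im[:,:,::-1]); plan([.502,.214,.152],20.3)
E
```

```text
t: 7.33
tool_pos: [0.502, 0.2138, 0.1531]
tool_rot: [-0.273, 1.552, 0.273]
contact_force: [-0.6, 0.5, 0.7]
opening: 0.0502
t 7.38 pos [0.5025 0.2139 0.1538] open 0.0498 F [-0.23 -0.43  0.46] T [-0.02 -0.    0.02] q6 -1.65
axes x [ 2.4e-03  6.0e-04 -1.0e+00] y [-3.411e-01  9.400e-01 -2.000e-04] z [0.94   0.3411 0.0025]
shift tool [ 1.8  0.3 -0.4] mm
turn tool deg [-0.36  0.14  0.01]
```

View pics/w2.png

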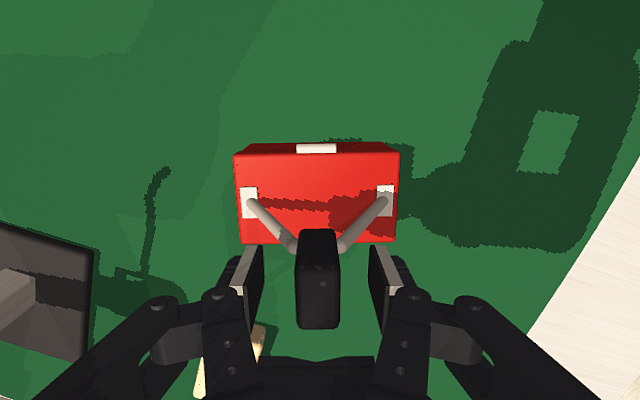

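The grip block at (318,290) is centred between the pads. Closing.

```bash
python3 -m handwheel '[[0.035,[0,0,0],[0,0,0]],[0.028,[0,0,0],[0,0,0]],[0.024,[0,0,0],[0,0,0]],[0.02,[0,0,0],[0,0,0]],[0.01,[0,0,0],[0,0,0]],[0.0,[0,0,0],[0,0,0]],[0.0,[0,0,0],[0,0,0]],[0.0,[0,0,0],[0,0,0]],[0.0,[0,0,0],[0,0,0]],[0.0,[0,0,0],[0,0,0]]]' 70
python3 -m handwheel '[[0.0,[-0.002,0,0],[0,0,0]],[0.0,[-0.004,0,0],[0,0,0]],[0.0,[-0.008,0,0],[0,0,0]],[0.0,[-0.008,0,0],[0,0,0]],[0.0,[-0.004,0,0],[0,0,0]],[0.0,[0,0,0],[0,0,0]],[0.0,[0,0,0],[0,0,0]],[0.0,[0,0,0],[0,0,0]],[0.0,[0,0,0],[0,0,0]]]'
python3 - <<'E'
from h import *
im=ctrl.get_image("wrist"); cv2.imwrite("pics/w3.png",im[:,:,::-1]); plan([.502,.214,.35],3.1)
E
```

```text
t: 8.22
tool_pos: [0.502, 0.214, 0.153]
tool_rot: [-0.273, 1.552, 0.274]
contact_force: [0.7, 2.4, 4.6]
opening: 0.0167
t: 8.97
tool_pos: [0.5012, 0.2136, 0.1778]
tool_rot: [-0.273, 1.554, 0.273]
contact_force: [-0.2, 0.4, -2.7]
opening: 0.0174
t 9.02 pos [0.5012 0.2136 0.1777] open 0.0169 F [-0.22  0.05 -3.7 ] T [ 0.   -0.05 -0.04] q6 -1.65
axes x [-1.e-03 -3.e-04 -1.e+00] y [-3.413e-01  9.399e-01  1.000e-04] z [ 0.9399  0.3413 -0.0011]
shift tool [-1.723e+02  1.000e-01  7.000e-01] mm
turn tool deg [16.86 -0.06  0.  ]
```

View pics/w3.png

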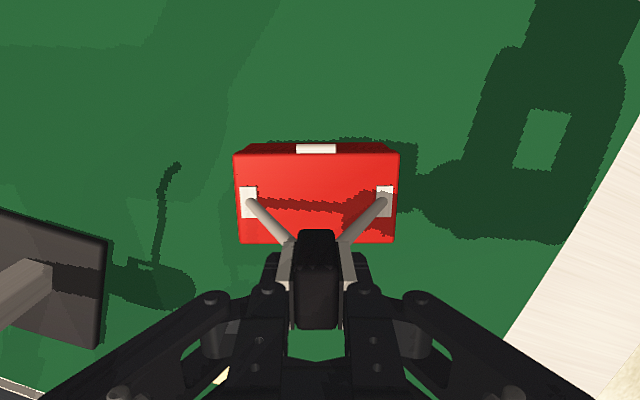

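```bash
python3 -m handwheel '[[0.0,[-0.006,0,0],[0,0,0]],[0.0,[-0.014,0,0],[0,0,0]],[0.0,[-0.018,0,0],[0,0,0]],[0.0,[-0.018,0,0],[0,0,0]],[0.0,[-0.018,0,0],[0,0,0]],[0.0,[-0.018,0,0],[1.5,0,0]],[0.0,[-0.018,0,0],[3,0,0]],[0.0,[-0.016,0,0],[4,0,0]],[0.0,[-0.008,0,0],[4,0,0]],[0.0,[-0.003,0,0],[3,0,0]]]'
python3 -m handwheel '[[0.0,[0,0,0],[1.4,0,0]],[0.0,[0,0,0],[0,0,0]],[0.0,[0,0,0],[0,0,0]],[0.0,[0,0,0],[0,0,0]]]'
python3 - <<'E'
from h import *
plan([.510,-.046,.314],3.1)
E
```

```text
t: 9.85
tool_pos: [0.5025, 0.214, 0.3197]
tool_rot: [-0.058, 1.564, 0.06]
contact_force: [-0.5, -0.7, -4.2]
opening: 0.0172
t: 10.18
tool_pos: [0.5013, 0.2136, 0.3148]
tool_rot: [-0.043, 1.571, 0.042]
contact_force: [-0.4, 0.1, -4.0]
opening: 0.0173
t 10.18 pos [0.5013 0.2136 0.3148] open 0.0173 F [-0.41  0.08 -3.98] T [ 0.04 -0.04 -0.01] q6 -1.36
axes x [-1.e-03 -3.e-04 -1.e+00] y [-5.410e-02  9.985e-01 -2.000e-04] z [ 0.9985  0.0541 -0.001 ]
shift tool [   0.9 -259.7   -5.3] mm
turn tool deg [-0.   -0.06  0.01]
```

```bash
python3 -m handwheel '[[0.0,[0,-0.006,0],[0,0,0]],[0.0,[0,-0.014,-0.001],[0,0,0]],[0.0,[0,-0.024,-0.001],[0,0,0]],[0.0,[0,-0.03,-0.001],[0,0,0]],[0.0,[0,-0.03,-0.001],[0,0,0]],[0.0,[0,-0.03,-0.001],[0,0,0]],[0.0,[0,-0.03,0],[0,0,0]],[0.0,[0,-0.03,0],[0,0,0]],[0.0,[0,-0.025,0],[0,0,0]],[0.0,[0,-0.02,0],[0,0,0]]]'
python3 -m handwheel '[[0.0,[0,-0.012,0],[0,0,0]],[0.0,[0,-0.006,0],[0,0,0]],[0.0,[0,-0.003,0],[0,0,0]],[0.0,[0,0,0],[0,0,0]],[0.0,[0,0,0],[0,0,0]],[0.0,[0,0,0],[0,0,0]]]'
python3 - <<'E'
from h import *
plan([.510,-.046,.314],3.1)
C={n:cam(n) for n in ["scene","top","wrist"]}
ims={n:ctrl.get_image(n) for n in C}
for n in C:
    cv2.imwrite(f"pics/a_{n}.png",ims[n][:,:,::-1])
    for th in ["hook_seat","case_bow"]:
        r=ctrl.tip_of(th,n); print(n,th,[(x['centre'][::-1],round(x['score'],2)) for x in r[:2]])
a=ims["scene"][120:270,230:430,::-1];a=cv2.resize(a,None,fx=4,fy=4,interpolation=cv2.INTER_CUBIC);cv2.imwrite("pics/a_sc.png",a)
a=ims["top"][100:250,270:420,::-1];a=cv2.resize(a,None,fx=4,fy=4,interpolation=cv2.INTER_CUBIC);cv2.imwrite("pics/a_tp.png",a)
for d,z in((.115,.25),(.145,.276)):
    P=[.7101-d*np.cos(.0538),-.0412-d*np.sin(.0538),z];print(P,[proj(C[n],P)[0].round(1) for n in C])
E
```

```text
t: 11.02
tool_pos: [0.5089, -0.0276, 0.315]
tool_rot: [-0.041, 1.571, 0.04]
contact_force: [0.9, 0.4, -3.1]
opening: 0.0175
t: 11.52
tool_pos: [0.5104, -0.0453, 0.3153]
tool_rot: [-0.043, 1.57, 0.043]
contact_force: [-0.3, 0.1, -3.2]
opening: 0.017
t 11.52 pos [ 0.5104 -0.0453  0.3153] open 0.017 F [-0.26  0.12 -3.21] T [-0.06 -0.   -0.01] q6 -1.86
axes x [-0.e+00  4.e-04 -1.e+00] y [-5.480e-02  9.985e-01  4.000e-04] z [0.9985 0.0548 0.    ]
shift tool [ 1.3 -0.7 -0.5] mm
turn tool deg [ 0.04  0.   -0.02]
scene hook_seat [([299.4, 166.1], 0.73)]
scene case_bow [([314.0, 131.3], 0.76)]
top hook_seat [([339.3, 192.7], 0.54), ([189.7, 165.4], 0.45)]
top case_bow []
wrist hook_seat []
wrist case_bow [([315.3, 252.0], 0.74)]
[np.float64(0.5952663901603297), np.float64(-0.04738401578186809), 0.25] [array([297.1, 164.9]), array([341.5, 194.9]), array([306.4, 316.4])]
[np.float64(0.5653097962891114), np.float64(-0.0489972372901815), 0.276] [array([303.6, 149.4]), array([342.6, 207.6]), array([305. , 304.2])]
```

View pics/a_wrist.png

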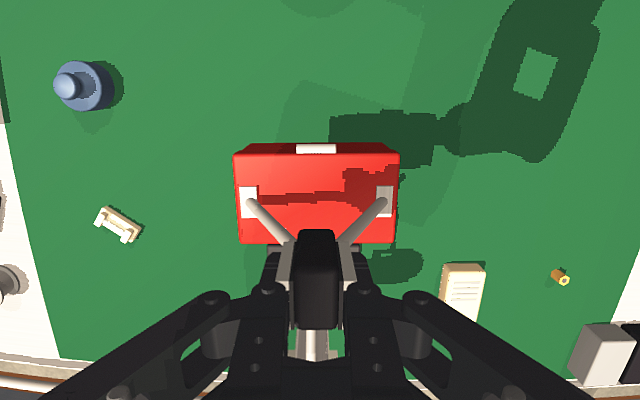

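View pics/a_sc.png

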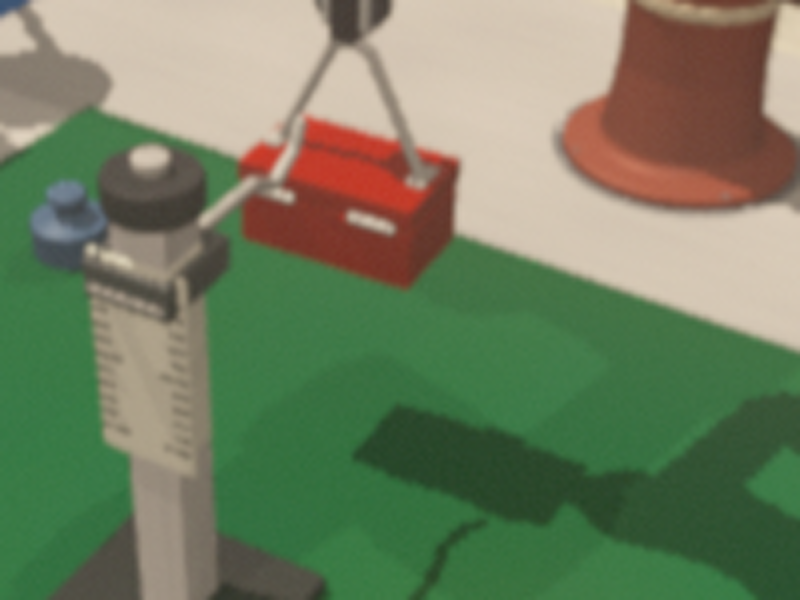

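View pics/a_tp.png

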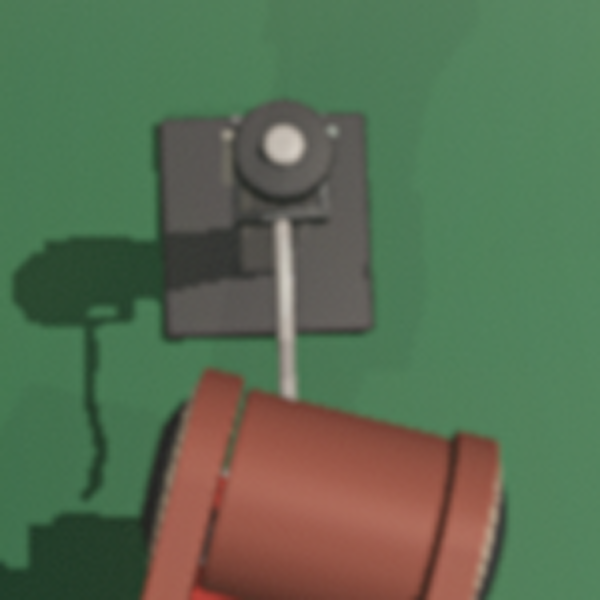

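Run:
```python
from h import *
c=cam("wrist")
for d,z in((.09,.262),(.06,.262),(.03,.262),(0.017,.2),(.017,.1),(.06,.014),(.017,.014)):
    for off in (-.017,0,.017):
        P=[.7101-d*np.cos(.0538)-off*np.sin(.0538),-.0412-d*np.sin(.0538)+off*np.cos(.0538),z];print(d,z,off,proj(c,P)[0].round(1))
im=cv2.imread("pics/a_wrist.png")[280:400,240:400];cv2.imwrite("pics/a_wc.png",cv2.resize(im,None,fx=5,fy=5,interpolation=cv2.INTER_CUBIC))
```

```text
0.09 0.262 -0.017 [285. 354.]
0.09 0.262 0 [307.6 354.1]
0.09 0.262 0.017 [330.1 354.1]
0.06 0.262 -0.017 [286.3 383.6]
0.06 0.262 0 [307.9 383.7]
0.06 0.262 0.017 [329.5 383.7]
0.03 0.262 -0.017 [287.5 410.6]
0.03 0.262 0 [308.2 410.7]
0.03 0.262 0.017 [328.9 410.7]
0.017 0.2 -0.017 [292.7 364.6]
0.017 0.2 0 [309.6 364.6]
0.017 0.2 0.017 [326.5 364.6]
0.017 0.1 -0.017 [297.8 304. ]
0.017 0.1 0 [311.  304.1]
0.017 0.1 0.017 [324.2 304. ]
0.06 0.014 -0.017 [300.2 244.3]
0.06 0.014 0 [311.6 244.3]
0.06 0.014 0.017 [323.  244.3]
0.017 0.014 -0.017 [300.6 269.6]
0.017 0.014 0 [311.7 269.6]
0.017 0.014 0.017 [322.8 269.6]
```

View pics/a_wc.png

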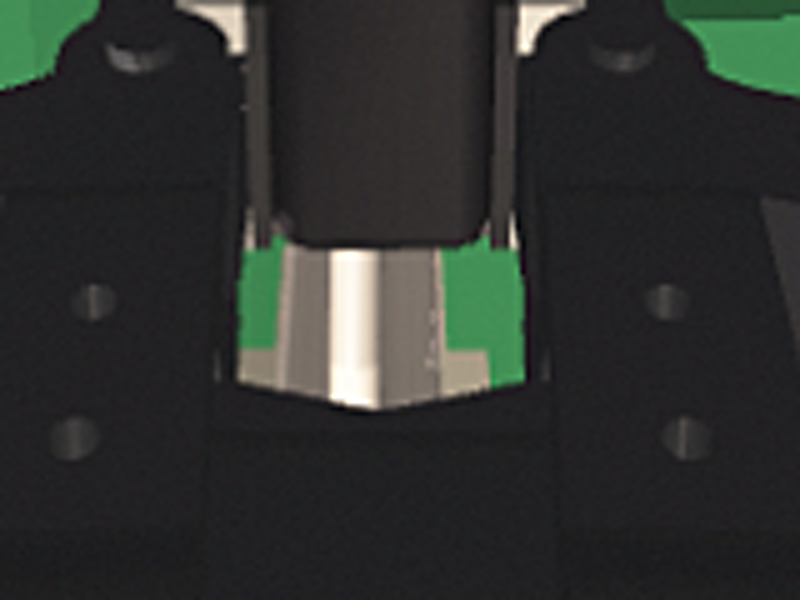

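The wrist picture shows the hook arm at column 311, where I predicted 307.5. The seat is therefore about 2.5 mm further towards +y, so I'm taking seat y ≈ −0.045. I'll move in to a point above the dip.

```bash
python3 -m handwheel '[[0.0,[0,0,0.003],[0,0,0]],[0.0,[0,-0.0005,0.007],[0,0,0]],[0.0,[0,-0.0005,0.01],[0,0,0]],[0.0,[0,-0.0005,0.01],[0,0,0]],[0.0,[0,-0.0005,0.011],[0,0,0]],[0.0,[0,-0.0005,0.011],[0,0,0]],[0.0,[0,-0.0005,0.011],[0,0,0]],[0.0,[0,-0.0005,0.01],[0,0,0]],[0.0,[0,-0.0005,0.007],[0,0,0]],[0.0,[0,-0.0004,0.004],[0,0,0]]]'
python3 -m handwheel '[[0.0,[0,0,0.0015],[0,0,0]],[0.0,[0,0,0],[0,0,0]],[0.0,[0,0,0],[0,0,0]],[0.0,[0,0,0],[0,0,0]]]'
cat > look.py <<'E'
import sys
from h import *
k=sys.argv[1]
plan([.596,-.045,.314],3.1)
C={n:cam(n) for n in ["scene","wrist"]}
ims={n:ctrl.get_image(n) for n in C}
a=cv2.resize(ims["scene"][100:250,230:380,::-1],None,fx=4,fy=4,interpolation=cv2.INTER_CUBIC);cv2.imwrite(f"pics/{k}_sc.png",a)
cv2.imwrite(f"pics/{k}_w.png",ims["wrist"][:,:,::-1])
for th in ["hook_seat","case_bow","case_grip"]:
  for n in C:
    r=ctrl.tip_of(th,n); print(n,th,[(x['centre'][::-1],round(x['score'],2)) for x in r[:2]])
E
python3 look.py b
```

```text
t: 12.8
tool_pos: [0.5957, -0.0461, 0.3148]
tool_rot: [-0.042, 1.571, 0.042]
contact_force: [0.3, 0.1, -3.3]
opening: 0.0171
t: 13.13
tool_pos: [0.5957, -0.0461, 0.3154]
tool_rot: [-0.042, 1.57, 0.042]
contact_force: [-0.8, 0.1, -2.9]
opening: 0.0172
t 13.13 pos [ 0.5957 -0.0461  0.3154] open 0.0172 F [-0.85  0.08 -2.93] T [ 0.01 -0.05  0.01] q6 -1.83
axes x [ 0. -0. -1.] y [-0.0533  0.9986 -0.    ] z [0.9986 0.0533 0.    ]
shift tool [1.4 1.  0.3] mm
turn tool deg [-0.05  0.    0.  ]
scene hook_seat [([296.6, 167.1], 0.84), ([299.0, 131.2], 0.58)]
wrist hook_seat [([316.2, 214.1], 0.82)]
scene case_bow [([296.1, 142.5], 0.96)]
wrist case_bow [([316.8, 250.8], 0.77)]
scene case_grip [([296.7, 133.5], 0.96)]
wrist case_grip [([314.8, 274.6], 0.7), ([570.3, 227.4], 0.6)]
```

View pics/b_sc.png

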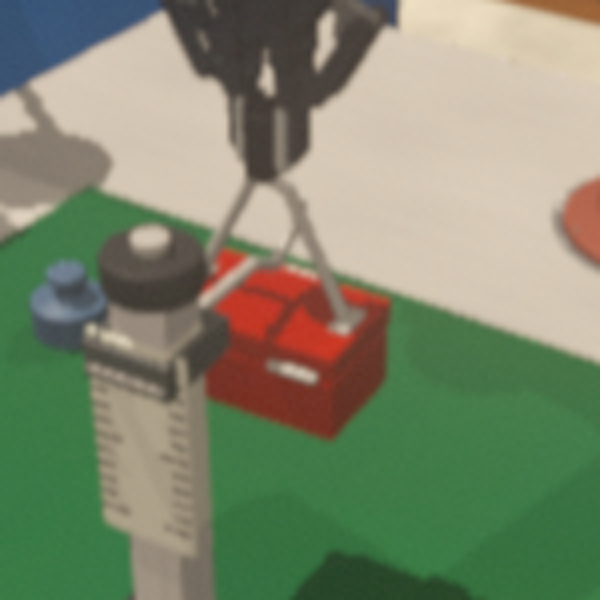

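View pics/b_w.png

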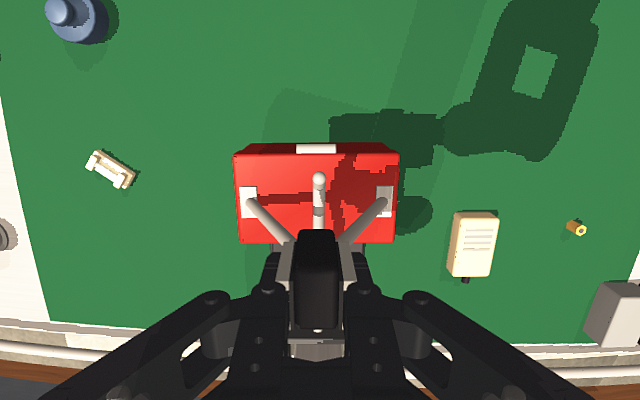

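The hook tip at (318,178) now sits inside the bow window, centred on the case. Next I'll check the depth along x from the tip row.

Run:
```python
from h import *
c=cam("wrist")
im=cv2.imread("pics/b_w.png")[160:260,260:380];cv2.imwrite("pics/b_wc.png",cv2.resize(im,None,fx=6,fy=6,interpolation=cv2.INTER_CUBIC))
for x in (.560,.565,.570,.595,.60): print(x,[proj(c,[x,-.046,z])[0].round(1).tolist() for z in (.25,.262,.276,.28)])
print(onz(c,[316.2,214.1],.25))
```

```text
0.56 [[318.3, 159.8], [318.5, 163.7], [318.7, 168.9], [318.7, 170.6]]
0.565 [[317.9, 167.4], [318.0, 171.7], [318.2, 177.5], [318.2, 179.3]]
0.57 [[317.5, 174.9], [317.6, 179.6], [317.7, 185.9], [317.7, 187.8]]
0.595 [[315.4, 210.8], [315.4, 217.4], [315.4, 225.9], [315.4, 228.6]]
0.6 [[315.0, 217.7], [315.0, 224.6], [314.9, 233.6], [314.9, 236.4]]
[ 0.59732593 -0.04535209  0.25      ]
```

View pics/b_wc.png

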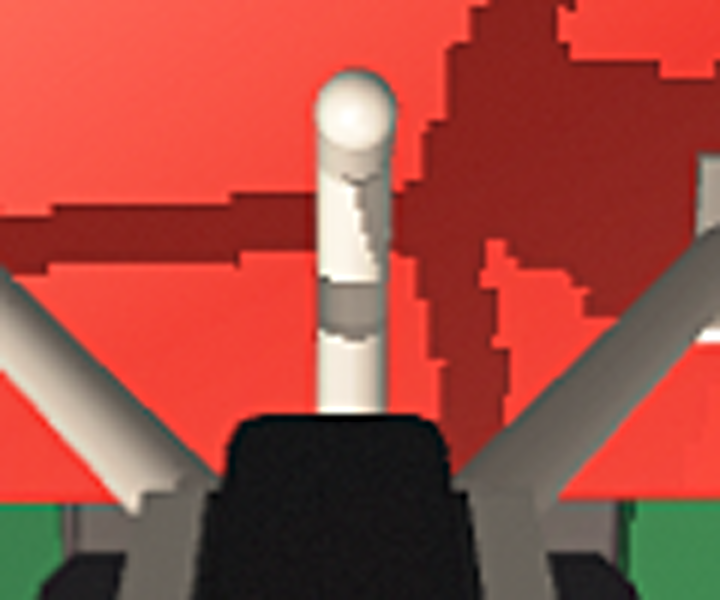

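```bash
python3 -m handwheel '[[0.0,[0.0015,0,0],[0,0,0]],[0.0,[0.003,0,0],[0,0,0]],[0.0,[0.003,0,0],[0,0,0]],[0.0,[0.003,0,0],[0,0,0]],[0.0,[0.003,0,0],[0,0,0]],[0.0,[0.003,0,0],[0,0,0]],[0.0,[0.003,0,0],[0,0,0]],[0.0,[0.003,0,0],[0,0,0]],[0.0,[0.003,0,0],[0,0,0]],[0.0,[0.003,0,0],[0,0,0]]]'
python3 -m handwheel '[[0.0,[0.003,0,0],[0,0,0]],[0.0,[0.003,0,0],[0,0,0]],[0.0,[0.002,0,0],[0,0,0]],[0.0,[0.001,0,0],[0,0,0]],[0.0,[0,0,0],[0,0,0]],[0.0,[0,0,0],[0,0,0]]]'
cat > f.py <<'E'
from h import *
L=[]
for i in range(10):
    ctrl.get_image("wrist"); L.append(ctrl.get_obs()['contact_force'])
L=np.array(L);print("F mean",L.mean(0).round(2),"std",L.std(0).round(2))
plan([.596,-.045,.314],3.1)
E
python3 f.py; python3 look.py c
```

```text
t: 14.37
tool_pos: [0.596, -0.0461, 0.2865]
tool_rot: [-0.042, 1.57, 0.042]
contact_force: [0.8, -0.0, -3.2]
opening: 0.0173
t: 14.87
tool_pos: [0.5961, -0.0461, 0.2779]
tool_rot: [-0.042, 1.57, 0.042]
contact_force: [-0.6, 0.3, -3.0]
opening: 0.0172
F mean [-0.11  0.03 -3.28] std [0.55 0.39 0.45]
t 15.37 pos [ 0.5961 -0.0461  0.2779] open 0.0172 F [ 0.16  0.02 -3.72] T [ 0.07  0.02 -0.03] q6 -1.83
axes x [ 1.e-04 -0.e+00 -1.e+00] y [-0.0533  0.9986 -0.    ] z [9.986e-01 5.330e-02 1.000e-04]
shift tool [-36.1   1.1   0. ] mm
turn tool deg [-0.05  0.01  0.  ]
t 15.37 pos [ 0.5961 -0.0461  0.2779] open 0.0172 F [ 0.16  0.02 -3.72] T [ 0.07  0.02 -0.03] q6 -1.83
axes x [ 1.e-04 -0.e+00 -1.e+00] y [-0.0533  0.9986 -0.    ] z [9.986e-01 5.330e-02 1.000e-04]
shift tool [-36.1   1.1   0. ] mm
turn tool deg [-0.05  0.01  0.  ]
scene hook_seat [([297.6, 165.9], 0.61)]
wrist hook_seat [([321.9, 235.8], 0.89), ([69.4, 12.4], 0.73)]
scene case_bow [([298.7, 168.0], 0.54)]
wrist case_bow [([316.6, 253.8], 0.9)]
scene case_grip [([295.0, 149.7], 0.91)]
wrist case_grip [([316.0, 272.3], 0.82)]
```

View pics/c_sc.png

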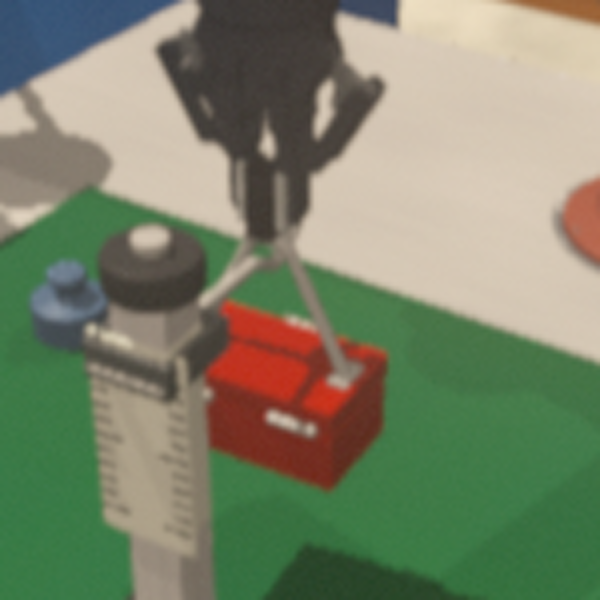

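View pics/c_w.png

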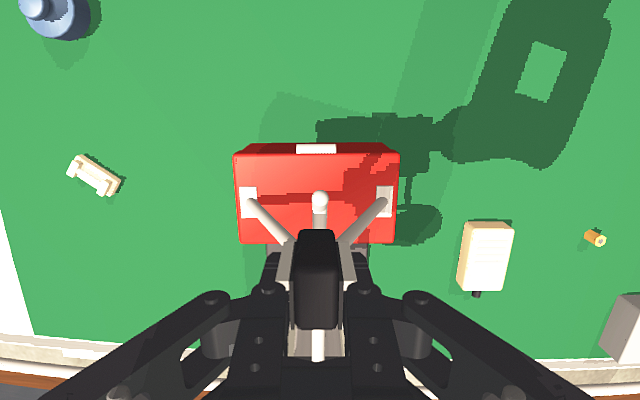

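```bash
python3 -m handwheel '[[0.0,[0.001,0.0005,0],[0,0,0]],[0.0,[0.002,0.0005,0],[0,0,0]],[0.0,[0.002,0,0],[0,0,0]],[0.0,[0.002,0,0],[0,0,0]],[0.0,[0.002,0,0],[0,0,0]],[0.0,[0.002,0,0],[0,0,0]],[0.0,[0.002,0,0],[0,0,0]],[0.0,[0.002,0,0],[0,0,0]],[0.0,[0.002,0,0],[0,0,0]],[0.0,[0.001,0,0],[0,0,0]]]'
python3 f.py; python3 look.py d
```

```text
t: 16.6
tool_pos: [0.596, -0.045, 0.2596]
tool_rot: [-0.042, 1.57, 0.042]
contact_force: [-0.7, 0.7, -1.6]
opening: 0.0169
F mean [-0.87  0.04 -1.31] std [0.52 0.32 0.54]
t 17.1 pos [ 0.596  -0.0451  0.2599] open 0.017 F [-1.15 -0.01 -1.88] T [ 0.09  0.15 -0.02] q6 -1.82
axes x [ 1.e-04 -0.e+00 -1.e+00] y [-0.0533  0.9986 -0.    ] z [9.986e-01 5.330e-02 1.000e-04]
shift tool [-54.1   0.1   0. ] mm
turn tool deg [-0.04  0.01  0.  ]
t 17.1 pos [ 0.596  -0.0451  0.2599] open 0.017 F [-1.15 -0.01 -1.88] T [ 0.09  0.15 -0.02] q6 -1.82
axes x [ 1.e-04 -0.e+00 -1.e+00] y [-0.0533  0.9986 -0.    ] z [9.986e-01 5.330e-02 1.000e-04]
shift tool [-54.1   0.1   0. ] mm
turn tool deg [-0.04  0.01  0.  ]
scene hook_seat [([295.6, 172.0], 0.96), ([248.2, 180.6], 0.17)]
wrist hook_seat [([318.8, 241.0], 0.84)]
scene case_bow []
wrist case_bow [([317.7, 253.6], 0.57)]
scene case_grip [([298.7, 156.1], 0.84)]
wrist case_grip [([315.5, 275.0], 0.8)]
```

View pics/d_sc.png

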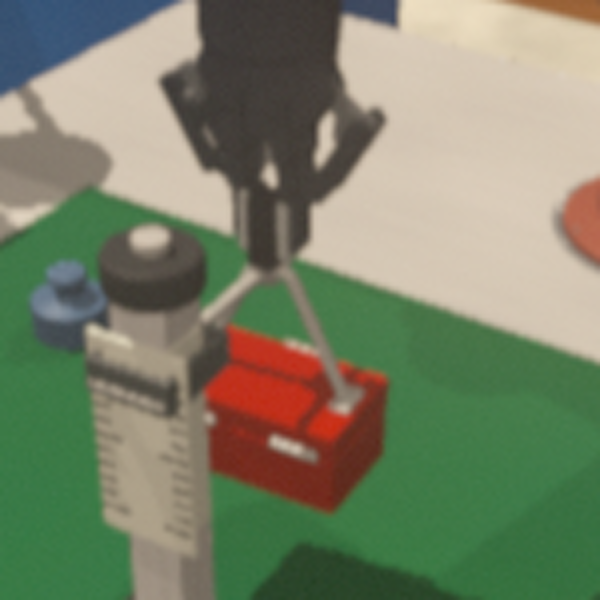

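View pics/d_w.png

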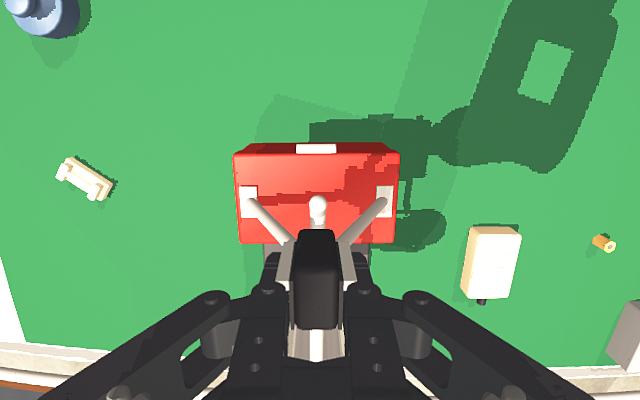

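The force has dropped by 2 N and the contact has Fx ≈ −0.9 N, so the bow is on the column-side slope. I'll shift a few mm towards −x until Fx vanishes.

```bash
python3 -m handwheel '[[0.0,[0,0,-0.001],[0,0,0]],[0.0,[0,0,-0.001],[0,0,0]],[0.0,[0,0,-0.001],[0,0,0]],[0.0,[0,0,0],[0,0,0]],[0.0,[0,0,0],[0,0,0]]]'
python3 f.py|head -2
python3 -m handwheel '[[0.0,[0.001,0,0],[0,0,0]],[0.0,[0.002,0,0],[0,0,0]],[0.0,[0.002,0,0],[0,0,0]],[0.0,[0.001,0,0],[0,0,0]],[0.0,[0,0,0],[0,0,0]],[0.0,[0,0,0],[0,0,0]]]'
python3 f.py|head -2
```

```text
t: 17.92
tool_pos: [0.5934, -0.0451, 0.2602]
tool_rot: [-0.042, 1.569, 0.042]
contact_force: [2.9, 0.0, -1.9]
opening: 0.017
F mean [ 4.2   1.19 -1.68] std [0.33 0.58 0.53]
t 18.42 pos [ 0.5931 -0.0452  0.2599] open 0.0171 F [ 4.37  1.35 -1.56] T [ 0.24 -0.76 -0.02] q6 -1.83
t: 18.92
tool_pos: [0.5931, -0.0452, 0.2538]
tool_rot: [-0.042, 1.57, 0.042]
contact_force: [4.7, 2.6, -1.1]
opening: 0.017
F mean [ 4.56  1.62 -0.45] std [0.46 0.43 0.43]
t 19.42 pos [ 0.593  -0.0452  0.2539] open 0.017 F [ 4.26  2.24 -0.08] T [ 0.33 -0.85 -0.03] q6 -1.83
```

```bash
python3 -m handwheel '[[0.0,[0,0,0.0007],[0,0,0]],[0.0,[0,0,0.0008],[0,0,0]],[0.0,[0,0,0.0005],[0,0,0]],[0.0,[0,0,0],[0,0,0]],[0.0,[0,0,0],[0,0,0]]]'
python3 f.py|head -2; python3 look.py e
```

```text
t: 19.83
tool_pos: [0.5943, -0.0453, 0.2533]
tool_rot: [-0.042, 1.572, 0.042]
contact_force: [0.4, 1.3, -0.5]
opening: 0.017
F mean [-0.25  0.45 -1.11] std [0.43 0.34 0.29]
t 20.33 pos [ 0.5949 -0.0452  0.2538] open 0.0169 F [-0.71  0.53 -1.17] T [ 0.03  0.08 -0.03] q6 -1.82
t 20.33 pos [ 0.5949 -0.0452  0.2538] open 0.0169 F [-0.71  0.53 -1.17] T [ 0.03  0.08 -0.03] q6 -1.82
axes x [-1.e-04 -1.e-04 -1.e+00] y [-5.330e-02  9.986e-01 -1.000e-04] z [ 9.986e-01  5.330e-02 -1.000e-04]
shift tool [-60.2   0.1   1.1] mm
turn tool deg [-0.05 -0.01  0.01]
scene hook_seat [([300.5, 172.3], 0.64)]
wrist hook_seat [([315.8, 276.2], 0.17)]
scene case_bow [([299.4, 169.4], 0.69)]
wrist case_bow [([317.9, 252.3], 0.68)]
scene case_grip [([298.3, 157.3], 0.6)]
wrist case_grip [([316.2, 275.5], 0.95)]
```

View pics/e_w.png

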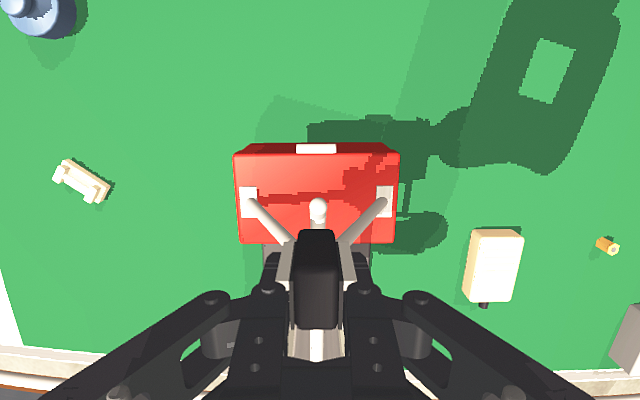

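View pics/e_sc.png

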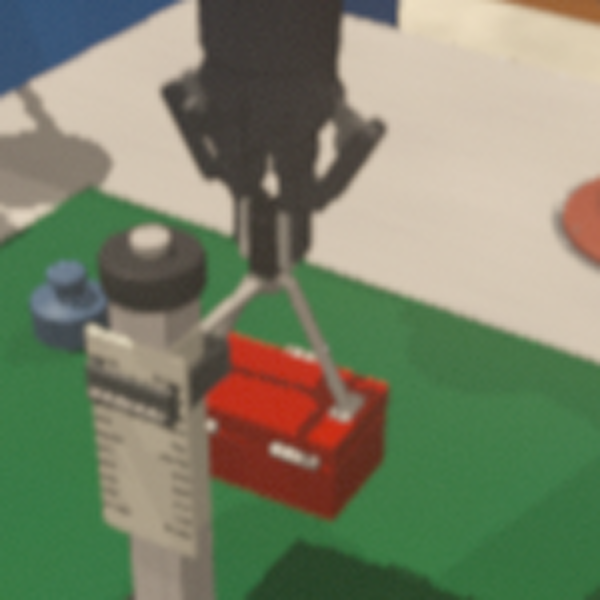

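```bash
python3 -m handwheel '[[0.0,[0.001,0,0],[0,0,0]],[0.0,[0.0015,0,0],[0,0,0]],[0.0,[0.002,0,0],[0,0,0]],[0.0,[0.0015,0,0],[0,0,0]],[0.0,[0.001,0,0],[0,0,0]],[0.0,[0,0,0],[0,0,0]],[0.0,[0,0,0],[0,0,0]],[0.0,[0,0,0],[0,0,0]]]'
python3 f.py|head -2;python3 f.py|head -2
```

```text
t: 21.4
tool_pos: [0.595, -0.0451, 0.2469]
tool_rot: [-0.042, 1.57, 0.042]
contact_force: [-1.1, 0.1, -0.4]
opening: 0.0172
F mean [-0.23 -0.07  0.36] std [0.39 0.52 0.46]
t 21.9 pos [ 0.595  -0.0451  0.2469] open 0.0175 F [-0.23 -1.13  0.36] T [-0.03  0.06  0.06] q6 -1.82
F mean [-0.12 -0.16 -0.15] std [0.47 0.26 0.51]
t 22.4 pos [ 0.595  -0.0451  0.2468] open 0.0169 F [ 0.63 -0.28 -0.65] T [-0.03  0.04  0.  ] q6 -1.82
```

```bash
for i in 1 2 3 4; do python3 f.py|head -1; done; python3 look.py g
```

```text
F mean [ 0.09 -0.04  0.2 ] std [0.41 0.57 0.45]
F mean [-0.15 -0.19  0.05] std [0.51 0.54 0.52]
F mean [ 0.1  -0.18  0.19] std [0.32 0.37 0.3 ]
F mean [ 0.29 -0.04 -0.05] std [0.47 0.55 0.4 ]
t 24.4 pos [ 0.595  -0.0451  0.2468] open 0.0174 F [ 0.05 -0.04  0.54] T [-0.02  0.01 -0.03] q6 -1.82
axes x [ 0. -0. -1.] y [-0.0533  0.9986 -0.    ] z [0.9986 0.0533 0.    ]
shift tool [-67.2   0.1   1. ] mm
turn tool deg [-0.04  0.    0.  ]
scene hook_seat [([297.6, 175.9], 0.58)]
wrist hook_seat [([47.8, 10.1], 0.19)]
scene case_bow [([298.0, 168.8], 0.93)]
wrist case_bow [([315.4, 252.4], 0.59)]
scene case_grip [([300.7, 157.5], 0.74)]
wrist case_grip [([314.6, 275.6], 0.89)]
```

View pics/g_sc.png

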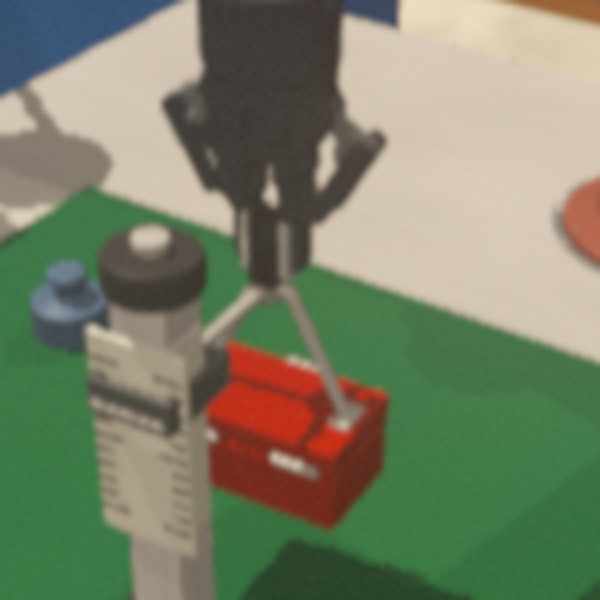

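Mean Fz over 60 samples is about +0.1 N, with no side force, so the spring carries the whole weight. I'll soften the grip and then open.

```bash
python3 -m handwheel '[[0.0,[0,0,0],[0,0,0]],[0.0,[0,0,0],[0,0,0]],[0.0,[0,0,0],[0,0,0]]]' 20
python3 -m handwheel '[[0.019,[0,0,0],[0,0,0]],[0.022,[0,0,0],[0,0,0]],[0.03,[0,0,0],[0,0,0]],[0.04,[0,0,0],[0,0,0]],[0.05,[0,0,0],[0,0,0]],[0.05,[0,0,0],[0,0,0]],[0.05,[0,0,0],[0,0,0]],[0.05,[0,0,0],[0,0,0]]]'
python3 look.py i
```

```text
t: 25.05
tool_pos: [0.595, -0.0451, 0.2468]
tool_rot: [-0.042, 1.57, 0.042]
contact_force: [-0.6, 0.4, 0.3]
opening: 0.0173
t: 25.72
tool_pos: [0.595, -0.0451, 0.2468]
tool_rot: [-0.042, 1.57, 0.042]
contact_force: [-0.3, -0.1, -0.2]
opening: 0.0501
t 25.72 pos [ 0.595  -0.0451  0.2468] open 0.0501 F [-0.31 -0.11 -0.24] T [ 0.03  0.01 -0.01] q6 -1.82
axes x [-0. -0. -1.] y [-0.0533  0.9986  0.    ] z [ 0.9986  0.0533 -0.    ]
shift tool [-67.2   0.    1. ] mm
turn tool deg [-0.04 -0.   -0.  ]
scene hook_seat [([300.1, 176.3], 0.57)]
wrist hook_seat []
scene case_bow [([299.8, 171.1], 0.96), ([435.2, 345.3], 0.6)]
wrist case_bow [([316.8, 250.6], 0.76)]
scene case_grip [([299.0, 157.5], 0.74)]
wrist case_grip [([316.3, 275.5], 0.73)]
```

View pics/i_w.png

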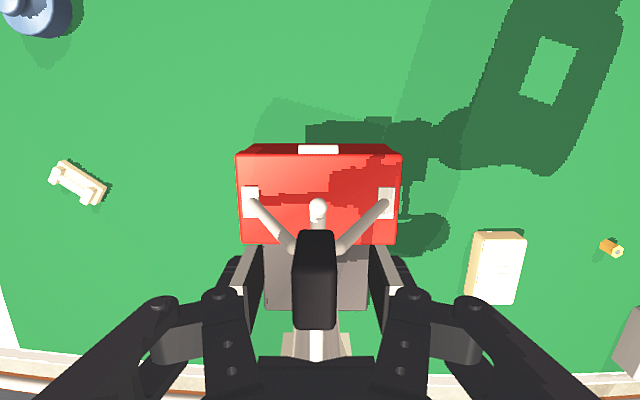

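View pics/i_sc.png

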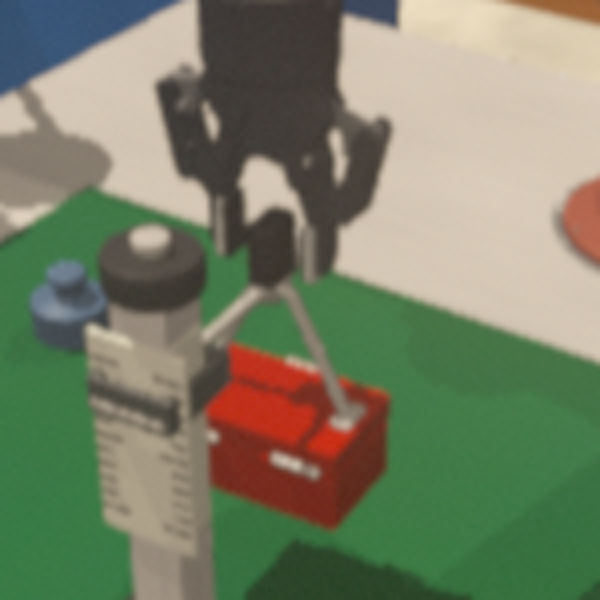

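The case hangs free in the open jaws with the block at (315,280), and the pointer hasn't moved. I'll go straight up and clear.

```bash
python3 -m handwheel '[[0.05,[-0.004,0,0],[0,0,0]],[0.05,[-0.008,0,0],[0,0,0]],[0.05,[-0.012,0,0],[0,0,0]],[0.05,[-0.015,0,0],[0,0,0]],[0.05,[-0.015,0,0],[0,0,0]],[0.05,[-0.015,0,0],[0,0,0]],[0.05,[-0.015,0,0],[0,0,0]],[0.05,[-0.015,0,0],[0,0,0]],[0.05,[-0.012,0,0],[0,0,0]],[0.05,[-0.006,0,0],[0,0,0]]]'
python3 look.py j; python3 -m handwheel '[[0.05,[0,0,0],[0,0,0]],[0.05,[0,0,0],[0,0,0]],[0.05,[0,0,0],[0,0,0]],[0.05,[0,0,0],[0,0,0]],[0.05,[0,0,0],[0,0,0]],[0.05,[0,0,0],[0,0,0]],[0.05,[0,0,0],[0,0,0]],[0.05,[0,0,0],[0,0,0]]]'
python3 look.py k
python3 - <<'E'
import cv2,numpy as np
a=[cv2.imread(f'pics/{k}_sc.png') for k in 'jk'];cv2.imwrite('pics/jk.png',cv2.resize(np.hstack(a),(800,400)))
w=[cv2.imread(f'pics/{k}_w.png') for k in 'jk'];print(np.abs(w[0].astype(int)-w[1]).max(2).__gt__(40).sum(), np.abs(a[0].astype(int)-a[1]).max())
E
```

```text
t: 26.95
tool_pos: [0.5956, -0.0452, 0.367]
tool_rot: [-0.043, 1.567, 0.041]
contact_force: [-0.1, -0.7, 0.1]
opening: 0.0501
t 26.95 pos [ 0.5956 -0.0452  0.367 ] open 0.0501 F [-0.09 -0.69  0.09] T [ 0.    0.02 -0.03] q6 -1.82
axes x [ 3.5e-03 -7.0e-04 -1.0e+00] y [-5.340e-02  9.986e-01 -9.000e-04] z [0.9986 0.0534 0.0034]
shift tool [53.   0.2  0.3] mm
turn tool deg [-0.04  0.2   0.05]
scene hook_seat [([296.4, 175.6], 0.55)]
wrist hook_seat []
scene case_bow [([297.7, 168.4], 0.98)]
wrist case_bow [([130.1, 158.9], 0.57)]
scene case_grip [([299.1, 159.6], 0.72)]
wrist case_grip [([314.8, 192.3], 0.95)]
t: 28.02
tool_pos: [0.595, -0.0451, 0.3638]
tool_rot: [-0.042, 1.57, 0.042]
contact_force: [0.3, -0.0, 0.0]
opening: 0.0501
t 28.02 pos [ 0.595  -0.0451  0.3638] open 0.0501 F [ 0.26 -0.02  0.01] T [ 0.01 -0.05 -0.02] q6 -1.82
axes x [ 1.e-04  0.e+00 -1.e+00] y [-0.0533  0.9986 -0.    ] z [9.986e-01 5.330e-02 1.000e-04]
shift tool [49.8  0.1  1. ] mm
turn tool deg [-0.05  0.    0.  ]
scene hook_seat [([300.1, 176.1], 0.8)]
wrist hook_seat [([316.2, 186.0], 0.95)]
scene case_bow [([295.4, 171.7], 0.9)]
wrist case_bow [([317.1, 188.9], 0.59)]
scene case_grip [([296.7, 158.8], 0.57)]
wrist case_grip [([314.8, 196.2], 0.93), ([131.8, 158.8], 0.43)]
15022 81
```

View pics/jk.png

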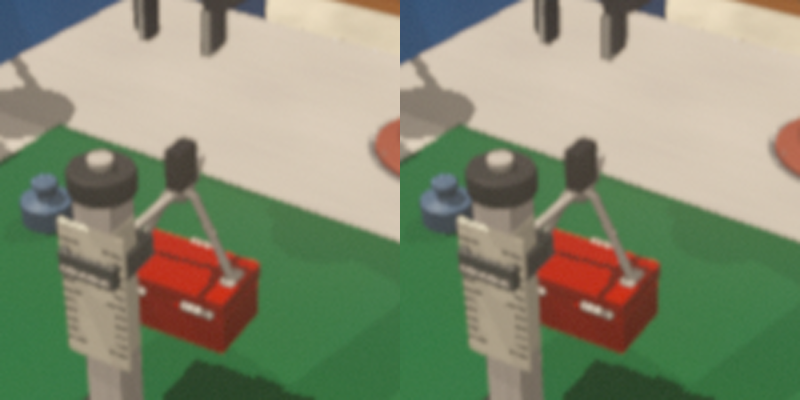

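View pics/k_w.png

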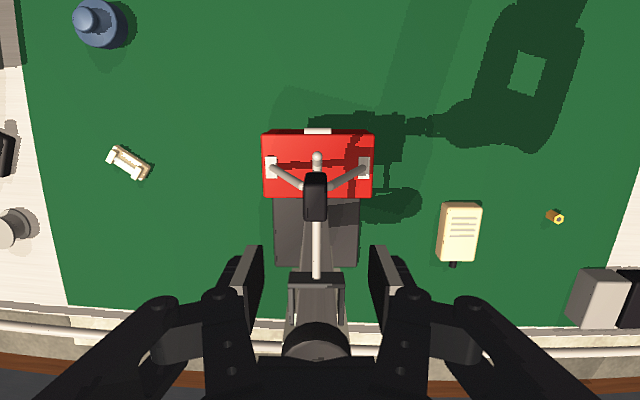

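The case hangs level on the hook, clear of the gripper. I'll check once for residual motion, then hand in.

Run:
```python
from h import *
I=[ctrl.get_image("wrist").astype(int) for _ in range(10)]
for i in (2,4,6,9):
    d=np.abs(I[i]-I[0]).max(2)[110:300,240:400]; print(i,(d>40).sum(),d.max())
p,n=cv2.phaseCorrelate(*[np.float32(I[k][125:200,255:380,0]) for k in (0,6)]);print(p)
C=[cam(n) for n in ("scene","top")]
for th in ["brick","fuse","standoff"]:
    uv=[]
    for n in ("scene","top"):
        ctrl.get_image(n); r=ctrl.tip_of(th,n); uv.append(r[0]['centre'][::-1] if r else None)
    if None not in uv: print(th,tri(C,uv)[0].round(3))
print(ctrl.get_obs()['t'])
```

```text
2 4 94
4 3 94
6 2 94
9 3 94
(0.4756121020348658, 0.49436385776765235)
brick [0.726 0.19  0.   ]
fuse [ 0.636 -0.336  0.008]
standoff [ 0.468 -0.086 -0.595]
29.5167
```

```bash
python3 -c "
from station import ctrl
print(ctrl.finish_job())"
```

```text
the job is handed in; nothing more can be done
None
```

The case is hanging still and free on the scale's hook, and I handed the job in at about 29.5 s of the 56 s allowed.

**What I did:** I gripped the block, lifted the case and brought it in from the hook's free end. I then lowered it at 2–4 cm/s until the wrist felt nothing: about 3.3 N before contact, about +0.1 N over 60 readings before release. After that I opened the jaws and rose straight up.

**Last checks:**
- **Hanging still:** wrist pictures over half a second were practically identical (2–4 pixels changed), and the pointer did not visibly move on release. I could only judge the pointer from pictures, so its speed was not measured.
- **Other things on the mat:** the brick and fuse holder were measured within about 8 mm of where they started, which is roughly the network's scatter. The weight showed in its usual place but was not measured again.

**Mismatches:**
- **Centring in the dip:** the bow first touched the column-side slope of the dip. My 3 mm correction went too far, so the case pushed sideways on the hook with about 4.5 N for 1–2 s. A 2 mm shift back cleared it.
- **Standoff:** the final standoff position from the network was nonsense, well below the table. The wrist picture shows it standing on the mat where it was.
- **Image shift check:** one image-shift calculation gave about half a pixel, which disagrees with the near-zero pixel difference. I took it as an artefact.

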